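# Send the fuller screw tin

### The job

At the hardware shop counter, find out whether the red-lidded or the blue-lidded screw tin is the fuller by feeling their weight: lift the red-lidded tin a good 5 cm clear of the counter for a moment, set it back down on the counter, then lift the blue-lidded tin likewise. Put the heavier of the two upright on the floor of the cardboard delivery tray and leave the lighter standing upright on the counter, without dropping either. Leave the green-lidded tin where it is.

Things in the scene. Friction and masses are not known exactly. Their poses are not given: they have to be found in the camera images.
- tin_red_mid (a point): screw tin, a closed grey metal box with a red lid, 80 mm (its x) by 52 mm (its y) by 80 mm tall, flat sides flush with the lid, standing upright on the counter, turned up to 0.5 rad. This point is its centre, 40 mm above its underside; z is up. Grip it across the 52 mm. Lifted first. The heavier of red and blue is at least 200 g heavier than the other; both weigh under 0.8 kg, and the lids do not come off.
- tin_blue_mid (a point): screw tin, a closed grey metal box with a blue lid, 80 mm (its x) by 52 mm (its y) by 80 mm tall, flat sides flush with the lid, standing upright on the counter, turned up to 0.5 rad. This point is its centre, 40 mm above its underside; z is up. Grip it across the 52 mm. Lifted second. The heavier of red and blue is at least 200 g heavier than the other; both weigh under 0.8 kg, and the lids do not come off.
- tin_green_mid (a point): screw tin, a closed grey metal box with a green lid, 80 mm (its x) by 52 mm (its y) by 80 mm tall, flat sides flush with the lid, standing upright on the counter, turned up to 0.5 rad. This point is its centre, 40 mm above its underside; z is up. Not wanted: it is not to be moved.
- tray: delivery tray, a shallow open cardboard box fixed to the counter, 220 mm (its x) by 180 mm (its y) outside, walls 35 mm high and 5 mm thick, floor 5 mm thick, turned up to 0.3 rad. Its origin is the centre of its underside, at counter height; z is up.
Things that resemble listed ones, but are neither listed nor needed, are in the scene too. What is shaped like the part that bears tin_red_mid but purple is not meant.

How it is judged (in metres and radians):
On the way, in this order (a step that is already met when the one before it is completed fails the run):
1. the red-lidded tin is lifted clear of the counter (height (world z) of tin_red_mid above 0.075 m), for 0.2 s.
2. the red-lidded tin stands upright on the counter again and the blue-lidded tin is lifted clear (height (world z) of tin_red_mid between 0.03 and 0.048 m and angle between tin_red_mid's own z axis and vertical below 0.17 rad and contact force between tin_red and tray below 0.3 N and height (world z) of tin_blue_mid above 0.075 m), for 0.2 s.
At the end, for the whole second after the job is handed in: The heavier of the red- and blue-lidded tins stands at rest on the tray's floor, within 10 degrees of upright, its full weight on the tray (over 4.6 N, which the lighter cannot reach); the lighter stands at rest on the counter outside the tray, within 10 degrees of upright (((x of tin_red_mid in the frame of tray between -0.09 and 0.09 m and y of tin_red_mid in the frame of tray between -0.07 and 0.07 m and z of tin_red_mid in the frame of tray below 0.055 m and angle between each of tin_red_mid, tin_blue_mid's own z axis and vertical below 0.17 rad and contact force between tin_red and tray above 4.6 N and linear speed of each of tin_red, tin_blue below 0.02 m/s and height (world z) of tin_blue_mid between 0.03 and 0.048 m and contact force between tin_blue and tray below 0.3 N) or (x of tin_blue_mid in the frame of tray between -0.09 and 0.09 m and y of tin_blue_mid in the frame of tray between -0.07 and 0.07 m and z of tin_blue_mid in the frame of tray below 0.055 m and angle between each of tin_blue_mid, tin_red_mid's own z axis and vertical below 0.17 rad and contact force between tin_blue and tray above 4.6 N and linear speed of each of tin_blue, tin_red below 0.02 m/s and height (world z) of tin_red_mid between 0.03 and 0.048 m and contact force between tin_red and tray below 0.3 N))); the robot touches nothing.
It fails at once if the green-lidded tin is moved by more than 25 mm (distance of tin_green_mid from where it was at the start of the episode above 0.025 m).
It fails at once if the red- or blue-lidded tin is dropped (falls free faster than 0.8 m/s) ((linear speed of tin_red above 0.8 m/s and contact force between tin_red and the fingers below 0.2 N) or (linear speed of tin_blue above 0.8 m/s and contact force between tin_blue and the fingers below 0.2 N)).
It also fails if it takes over 72 s, if anything falls off the work surface, if the arm or the gripper's body presses on something with over 40 N, if the wrist force passes 120 N, or if a joint passes its speed limit or range.

### The arm

A 7-joint arm with a two-finger parallel gripper is mounted at the origin on the work surface. World frame = base frame: x ahead of the robot, y to its left, z up, the work surface at z = 0. Lengths are in m, angles in degrees, forces in N, time in s.
With the tool pointing down it reaches from about 0.4 to 0.9 m from the base axis. Payload 5.5 kg.
Tool frame: the origin (TCP) lies between the finger pads; the fingertips stand tcp_to_tips ahead of it and the grasp point (between the pads) lies 5 mm behind it (tcp_to_tips is the distance from the TCP to the fingertips, in m); x points along the fingers, z is the direction in which the jaws open and shut, and the axes are right-handed (so a half turn about x gives the same grasp; the last joint's range is limited). The gripper opens to 92 mm and grips with 3 to 60 N. Pads are 19 mm wide; open, the fingers measure 130 mm over their backs; the gripper's body (75 mm by 190 mm) begins 47 mm behind the grasp point.
Start: joints at [-56.482, 28.699, -24.465, 88.831, 12.651, 65.22, -12.049], TCP at [0.206, 0.617, 0.241] pointing down, gripper open.
Joint ranges: [-164.97, 164.97], [-17.58, 116.51], [-87.97, 89.64], [11.32, 138.91], [-80.73, 260.73], [10.89, 115.49], [-147.41, 147.41]. Speed limits (degrees/s): [147.25, 147.25, 180, 180, 180, 180, 180].

### API

Orientations are given as [roll, pitch, yaw] about the fixed x, y, z axes, in that order (R = Rz(yaw) Ry(pitch) Rx(roll)).
In Python, from rig import * gives the robot as it stands.
- The arm moves only by the tool jog_arm, never from a script. Its argument "moves" is a list that holds one entry, the list of rows, each a list of 4 numbers: the shift along the world's x, y, z in cm, then the turn about the world's z in rad. In form: [[[x, y, z, spin], ...]]. A call has exactly 10 rows; each row is the pose to reach, as a shift and turn from the pose commanded when the call began; what a row does not reach only later rows make up. A row lasts 1/8 s, in which the tool goes at most 62.5 mm and 10.7 degrees, less where a joint would pass 70% of its speed; a pose out of reach is approached as far as the arm can. A call with a gripper value outside its range is refused whole. "claw" is the closure, from -1 (fully open) to 1 (shut), so that 0 is half open, set as the call begins (left out, the last holds). The fingers move at their own pace and stop on an object; the grip force is fixed at half the most. Time passes only in rows, so rows that repeat a pose let the fingers close, or fill a call up. It gives the time, the measured TCP pose, the force and the opening at its end, in the units of the state.
- read_state(): the state, without advancing time (a new reading comes with each control period).
- get_image(name): name is "side" or "top" or "wrist"; returns a dict with "pixels" (400x640x3 uint8, red, green, blue), "depth" (400x640 float32, m along the optical axis (not along the pixel's ray), 0 where there is no reading), "camera_matrix" (3x3 intrinsics, pixels), "dist" ([k1, k2, p1, p2, k3] as OpenCV has them; the pictures are not rectified), "T" (4x4, takes a point from camera to world coordinates); the wrist camera has in their place "T_tool_cam" (4x4, takes a point from camera to tool coordinates, whose origin is the TCP and whose axes are the tool frame's). Camera axes: x right, y down, z forward; pixel columns grow to the right and rows downward; lengths in m; the calibration is good to about 2 mm. A picture is of the moment at which its call begins: read the wrist's pose just before it.
- sign_off(): hands the job in, once; it reports no verdict.
Trained networks look in a picture, given as the dict that the camera call returned (one of the last four; its "shot" number tells which), for a name from the list of things; names that differ only in an ending like _2 or _b are one class to them, and where a whole thing is asked for, a point or a joint stands for the part that bears it (a point fixed in the world has none). Each returns a list of dicts, best first, with "score" (0 to 1); they miss things now and then, are a little off and sometimes report something else, mostly with a low value. They report only what shows in the picture. A call takes as long as a camera call. They do not tell look-alikes from the thing itself.
- find_in(picture, query): "centre" ([column, row] in pixels, amid what is visible of it).
- place_of(picture, query): "centre" ([column, row] in pixels: a listed point, or the origin of a listed thing).
The state is a dict: "time": time; "joint_pos": joint angles; "joint_vel": joint speeds; "joint_efforts": joint torques, N m; "tool_pos": TCP position; "tool_rot": TCP orientation; "ft_force": force on the tool from outside, world axes, zero at the start; "wrist_torque": the same for the moment, N m; "width": finger opening in m.
Only numpy, scipy, OpenCV 4.12 (cv2) and the standard library are available. Lean on these libraries where they do the work, as an engineer would, in place of code of your own. Each camera call takes 0.05 s, during which the arm holds its last target.

## Working session

There is one attempt and no reset: what is moved stays moved. The work goes in short steps, Python scripts to look and compute and a tool call to move; the robot and the scene stay as the last step left them, time stands still between calls to the robot, and variables do not carry over. Pictures are saved under pics/ and viewed, and the job is handed in when it is done.

Besides the shell and the picture viewer there is one more tool, called after ">>>" by a JSON object that holds its "fn" and its "kwargs", one argument or row to a line. jog_arm: Moves the arm, as the interface text tells. Its arguments: {"type":"object","properties":{"moves":{"type":"array"},"claw":{"type":"number"}},"required":["moves"]}

```bash
mkdir -p pics
cat > h.py <<'E'
from rig import *
import numpy as np, cv2
def save(im,n,crop=None,s=1):
    p=im["pixels"][:,:,::-1]
    if crop: p=p[crop[1]:crop[3],crop[0]:crop[2]]
    if s!=1: p=cv2.resize(p,None,fx=s,fy=s,interpolation=cv2.INTER_CUBIC)
    cv2.imwrite("pics/"+n,np.ascontiguousarray(p))
def cloud(im):
    h,w=im["depth"].shape
    u,v=np.meshgrid(np.arange(w),np.arange(h))
    q=cv2.undistortPoints(np.stack([u,v],-1).reshape(-1,1,2).astype(np.float64),im["camera_matrix"],im["dist"]).reshape(h,w,2)
    d=im["depth"]
    P=np.stack([q[...,0]*d,q[...,1]*d,d],-1)
    T=im["T"]
    return P@T[:3,:3].T+T[:3,3]
E
python3 - <<'E'
from h import *
s=read_state(); print({k:np.round(v,3) for k,v in s.items()})
t=get_image("top"); d=get_image("side")
save(t,"top1.png");save(d,"side1.png")
for im in (t,d):
  for q in ("tin_red_mid","tin_blue_mid","tin_green_mid","tray"):
    print(q,[(np.round(r["centre"]),round(r["score"],2)) for r in place_of(im,q)][:4])
E
```

```text
{'time': np.float64(0.0), 'joint_pos': array([-56.482,  28.753, -24.453,  88.893,  12.651,  65.218, -12.048]), 'joint_vel': array([ 0.009,  0.068, -0.065, -0.01 , -0.039, -0.013, -0.066]), 'joint_efforts': array([ 0.0000e+00, -5.6660e+01, -5.8170e+00, -2.7911e+01, -6.9000e-02,
        3.1000e-02,  0.0000e+00]), 'tool_pos': array([0.205, 0.616, 0.24 ]), 'tool_rot': array([ 178.254,   89.889, -110.179]), 'ft_force': array([-0.612,  0.613, -0.665]), 'wrist_torque': array([-0.02 ,  0.016,  0.047]), 'width': np.float64(0.092)}
tin_red_mid [(array([452., 158.]), 0.59), (array([454., 270.]), 0.56), (array([452., 215.]), 0.55)]
tin_blue_mid [(array([386., 128.]), 0.88)]
tin_green_mid [(array([346., 212.]), 0.56)]
tray [(array([220., 161.]), 0.64)]
tin_red_mid [(array([335., 348.]), 0.9), (array([448., 283.]), 0.83), (array([392., 316.]), 0.65)]
tin_blue_mid [(array([432., 214.]), 0.76)]
tin_green_mid [(array([325., 227.]), 0.92)]
tray [(array([306., 135.]), 0.67)]
```

View pics/top1.png

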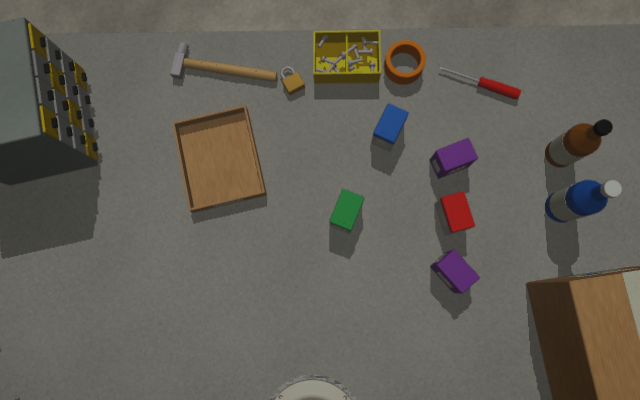

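View pics/side1.png

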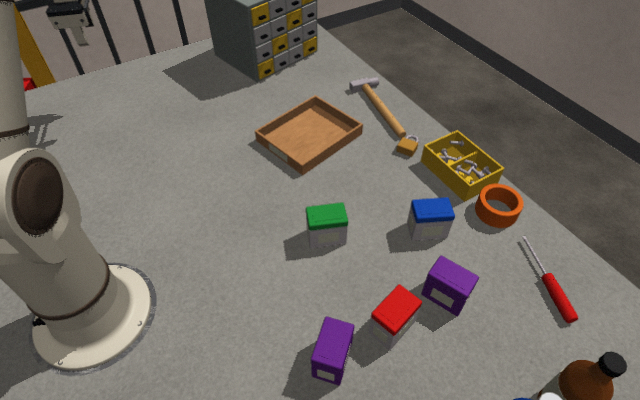

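Top view: the red lid is at (457,212). Purple look-alikes sit at (455,157) and (456,271). Blue is at (390,123), green at (347,210), and the tray at about (220,160). Next I'll measure from depth.

```bash
cat >> h.py <<'E'
def meas(im,verbose=True):
    P=cloud(im); hsv=cv2.cvtColor(im["pixels"],cv2.COLOR_RGB2HSV)
    H,S,V=[hsv[...,i].astype(int) for i in range(3)]
    z=P[...,2]; out={}
    R={"red":((H<6)|(H>174)),"blue":(H>100)&(H<122),"green":(H>50)&(H<75),"purple":(H>130)&(H<160)}
    for n,m in R.items():
        m=(m&(S>120)&(V>50)&(abs(z-0.08)<0.008)&(im["depth"]>0)).astype(np.uint8)
        k,lab,st,c=cv2.connectedComponentsWithStats(m)
        for i in range(1,k):
            if st[i,4]<150: continue
            pts=P[lab==i]
            r=cv2.minAreaRect((pts[:,:2]*1000).astype(np.float32))
            (cx,cy),(w,h),a=r
            if w<h: a+=90
            a=(a+90)%180-90   # long axis angle
            out.setdefault(n,[]).append((cx,cy,max(w,h),min(w,h),a))
            if verbose: print(n,"px",np.round(c[i]),"area",st[i,4],"ctr mm",np.round([cx,cy],1),"mean",np.round(pts.mean(0)*1000,1),"size",np.round([w,h]),"long axis deg",round(a,1))
    return out
E
python3 - <<'E'
from h import *
t=get_image("top"); d=get_image("side")
meas(t); print(); meas(d)
P=cloud(t); print(np.round(P[[161,120,200],[220,215,225]],3))
z=P[...,2]
m=((z>0.025)&(z<0.045)).astype(np.uint8); m[:, :165]=0; m[:,275:]=0; m[:100]=0; m[220:]=0
r=cv2.minAreaRect((P[m>0][:,:2]*1000).astype(np.float32)); print("tray",r,P[m>0].mean(0))
save(t,"crop1.png",(300,90,520,310),2.6)
E
```

```text
red px [457. 212.] area 906 ctr mm [ 468.6 -316.9] mean [ 467.7 -315.9   79.9] size [81. 54.] long axis deg 15.0
blue px [390. 123.] area 792 ctr mm [ 671.5 -177.5] mean [ 670.2 -176.8   80. ] size [52. 82.] long axis deg -26.1
green px [346. 210.] area 827 ctr mm [474.5 -76.2] mean [473.5 -76.   80. ] size [51. 80.] long axis deg -22.5
purple px [456. 155.] area 811 ctr mm [ 596.6 -320.6] mean [ 596.  -320.2   80. ] size [52. 81.] long axis deg -68.7
purple px [457. 271.] area 927 ctr mm [ 340.6 -311. ] mean [ 340.4 -310.4   80. ] size [80. 52.] long axis deg 40.8

red px [396. 308.] area 1331 ctr mm [ 468.4 -319.1] mean [ 466.  -320.9   80.4] size [82. 53.] long axis deg 14.8
blue px [433. 209.] area 814 ctr mm [ 671.7 -179.1] mean [ 669.4 -181.5   80.2] size [53. 82.] long axis deg -25.0
green px [326. 215.] area 826 ctr mm [473.4 -78.1] mean [471.6 -80.6  80.4] size [53. 81.] long axis deg -21.8
purple px [453. 276.] area 1094 ctr mm [ 596.8 -323.2] mean [ 595.2 -325.    80.3] size [53. 80.] long axis deg -68.7
purple px [332. 343.] area 1509 ctr mm [ 339.7 -313.2] mean [ 338.2 -315.6   80.4] size [80. 52.] long axis deg 40.8
[[0.604 0.225 0.008]
 [0.708 0.241 0.007]
 [0.504 0.203 0.036]]
tray ((608.0564575195312, 225.8211669921875), (224.403076171875, 180.99468994140625), 13.4723482131958) [0.60725057 0.23079215 0.03325972]
```

View pics/crop1.png

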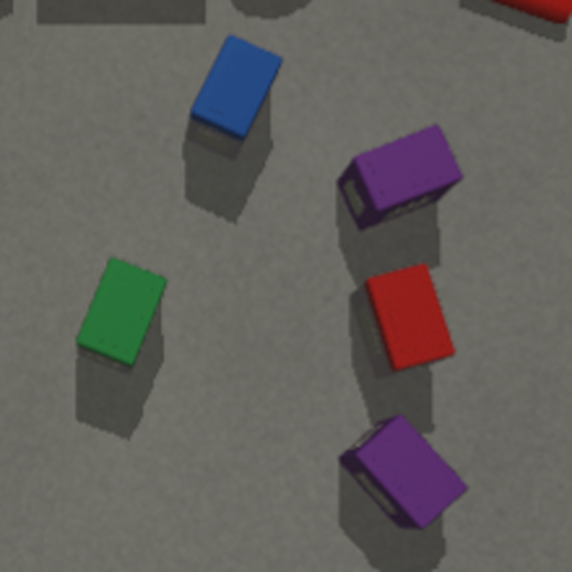

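Run:
```python
from h import *
from scipy.spatial.transform import Rotation as Ro
s=read_state(); R=Ro.from_euler('xyz',s['tool_rot'],degrees=True).as_matrix(); print(np.round(R,3))
a=np.degrees(np.arctan2(R[1,2],R[0,2])); print("jaw",a)
for n,l in (("red",14.9),("blue",-25.5),("trayx",13.5)):
    dd=(l+90-a+90)%180-90; print(n,"spin deg",dd,"rad",np.radians(dd))
t=get_image("top"); P=cloud(t); q=P[10:190,0:100].reshape(-1,3); q=q[q[:,2]>0.05]; print(q.min(0),q.max(0))
```

```text
[[-0.    -0.949  0.316]
 [ 0.     0.316  0.949]
 [-1.     0.     0.   ]]
jaw 71.5644836976943
red spin deg 33.335516302305706 rad 0.5818145173274799
blue spin deg -7.0644836976943 rad -0.12329850047822928
trayx spin deg 31.9355163023057 rad 0.5573799077995593
[ 0.303366   -0.04820652  0.05002699] [0.84989228 0.72313383 1.14063324]
```

>>> {"fn": "jog_arm", "kwargs": {
  "moves": [
    [[2.5,-4.5,0,0.06],[5,-9,0,0.12],[7.5,-13.5,0,0.18],[10,-18,0,0.24],[12.5,-22.5,0,0.3],[15,-27,0,0.36],[17.5,-31.5,0,0.42],[20,-36,0,0.48],[22.5,-41,0,0.54],[24,-46.5,0,0.58]]
  ],
  "claw": -1
}}

```text
time: 1.9
tool_pos: [0.4468, 0.1503, 0.2412]
tool_rot: [-82.3, 89.9, 22.6]
ft_force: [0.9, -0.0, -0.2]
width: 0.0921
```

>>> {"fn": "jog_arm", "kwargs": {
  "moves": [
    [[0.5,-5.5,0,0],[1,-11,0,0],[1.3,-16.5,0,0],[1.6,-22,0,0],[1.9,-27.5,0,0],[2.1,-33,0,0],[2.2,-38.5,0,0],[2.3,-44,-2,0],[2.3,-47,-4,0],[2.3,-47,-5,0]]
  ]
}}

```text
time: 3.15
tool_pos: [0.4671, -0.3212, 0.1895]
tool_rot: [97.0, 89.9, -158.5]
ft_force: [0.7, 1.1, -0.8]
width: 0.092
```

Run:
```python
from h import *
s=read_state(); print(s['tool_pos'],s['tool_rot'],s['joint_pos'])
w=get_image("wrist"); save(w,"w1.png"); print(w["T_tool_cam"])
```

```text
[ 0.46707887 -0.32124303  0.18954258] [  96.9565531    89.90533193 -158.52358339] [ 29.75918147  21.59945893   2.48478323 104.56369903  -1.03731485
  53.91600802 137.20139482]
[[-4.72004859e-04 -2.72852755e-01  9.62055690e-01 -1.44399012e-01]
 [-1.15926023e-04 -9.62055776e-01 -2.72852836e-01  7.25003118e-02]
 [ 9.99999882e-01 -2.40315155e-04  4.22464266e-04 -8.82345620e-04]
 [ 0.00000000e+00  0.00000000e+00  0.00000000e+00  1.00000000e+00]]
```

View pics/w1.png

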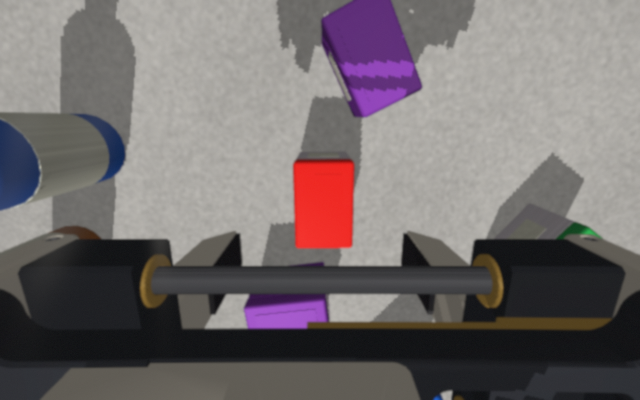

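The red lid is centred at about (323,204), square between the jaws (inner edges at 240 and 403). I'll put a number on it.

```bash
cat >> h.py <<'E'
def wrist(verbose=True):
    from scipy.spatial.transform import Rotation as Ro
    s=read_state(); w=get_image("wrist")
    T=np.eye(4); T[:3,:3]=Ro.from_euler('xyz',s['tool_rot'],degrees=True).as_matrix(); T[:3,3]=s['tool_pos']
    w["T"]=T@w["T_tool_cam"]; return s,w
E
python3 - <<'E'
from h import *
s,w=wrist(); print(s['tool_pos'],s['ft_force'],s['joint_efforts']); meas(w)
E
```

```text
[ 0.4672093  -0.31853068  0.1884841 ] [ 0.28024882  1.53934437 -0.69173705] [  1.61825828 -51.73902512   2.29654357 -28.03631008   0.30885707
  -0.13827274   0.09029074]
red px [320. 203.] area 5174 ctr mm [ 471.4 -319. ] mean [ 469.1 -319.6   81.1] size [80. 52.] long axis deg 14.5
purple px [368.  53.] area 7349 ctr mm [ 343.6 -313.3] mean [ 344.2 -314.1   81. ] size [79. 52.] long axis deg 40.5
purple px [283. 312.] area 2287 ctr mm [ 588.6 -326. ] mean [ 585.2 -326.5   80.3] size [30. 80.] long axis deg -69.2
```

>>> {"fn": "jog_arm", "kwargs": {
  "moves": [
    [[0.1,0,-3,0],[0.1,0,-6,0],[0.1,0,-9,0],[0.1,0,-11,0],[0.1,0,-12.5,0],[0.1,0,-13.5,0],[0.1,0,-14.3,0],[0.1,0,-14.5,0],[0.1,0,-14.5,0],[0.1,0,-14.5,0]]
  ]
}}

```text
time: 4.5
tool_pos: [0.4698, -0.3186, 0.0462]
tool_rot: [-139.5, 90.0, -34.7]
ft_force: [0.4, -0.7, 0.2]
width: 0.0917
```

>>> {"fn": "jog_arm", "kwargs": {
  "moves": [
    [[0,0,0,0],[0,0,0,0],[0,0,0,0],[0,0,0,0],[0,0,0,0],[0,0,0,0],[0,0,0,0],[0,0,0,0],[0,0,0,0],[0,0,0,0]]
  ],
  "claw": 1
}}

```text
time: 5.75
tool_pos: [0.4696, -0.3184, 0.0457]
tool_rot: [-170.0, 90.0, -65.3]
ft_force: [0.4, -0.4, -0.6]
width: 0.0519
```

Gripped: the opening is 51.9 mm. Next I'll lift it about 7 cm slowly and weigh it.

>>> {"fn": "jog_arm", "kwargs": {
  "moves": [
    [[0,0,1,0],[0,0,2,0],[0,0,3,0],[0,0,4,0],[0,0,5,0],[0,0,6,0],[0,0,7,0],[0,0,7,0],[0,0,7,0],[0,0,7,0]]
  ]
}}

```text
time: 7.0
tool_pos: [0.4692, -0.3181, 0.1152]
tool_rot: [45.3, 89.9, 150.1]
ft_force: [0.7, -0.6, -3.2]
width: 0.0519
```

>>> {"fn": "jog_arm", "kwargs": {
  "moves": [
    [[0,0,0,0],[0,0,0,0],[0,0,0,0],[0,0,0,0],[0,0,0,0],[0,0,0,0],[0,0,0,0],[0,0,0,0],[0,0,0,0],[0,0,0,0]]
  ]
}}

```text
time: 8.25
tool_pos: [0.4695, -0.3183, 0.1157]
tool_rot: [56.2, 90.0, 161.0]
ft_force: [-0.8, 0.0, -3.0]
width: 0.0516
```

Run:
```python
from h import *
F=[]
for i in range(5):
    s=read_state(); F.append(s['ft_force']); get_image("side")
print(np.round(F,2),s['tool_pos'],s['joint_efforts'],s['width'])
d=get_image("side"); save(d,"side2.png",(200,150,500,400),2)
```

```text
[[-0.77  0.   -2.99]
 [-0.17  0.15 -2.85]
 [-0.16 -0.67 -4.1 ]
 [-0.21 -0.66 -2.28]
 [ 0.37 -0.4  -3.57]] [ 0.46955283 -0.31836151  0.11574398] [-2.73724909e-04 -5.34768856e+01  1.10864259e+00 -2.34775811e+01
  6.94911112e-02  2.75868899e-02  6.79402638e-05] 0.05180291602528083
```

View pics/side2.png

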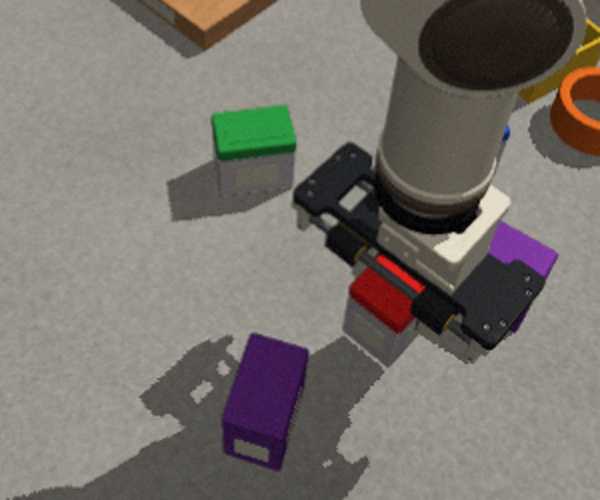

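The red tin is lifted clear and weighs about 3.1 N. Setting it back down.

>>> {"fn": "jog_arm", "kwargs": {
  "moves": [
    [[0,0,-1,0],[0,0,-2,0],[0,0,-3,0],[0,0,-4,0],[0,0,-5,0],[0,0,-6,0],[0,0,-6.5,0],[0,0,-6.8,0],[0,0,-7,0],[0,0,-7,0]]
  ]
}}

```text
time: 9.8
tool_pos: [0.4698, -0.3185, 0.046]
tool_rot: [-139.6, 90.0, -34.8]
ft_force: [0.1, -0.5, -3.8]
width: 0.052
```

>>> {"fn": "jog_arm", "kwargs": {
  "moves": [
    [[0,0,0,0],[0,0,0,0],[0,0,0,0],[0,0,0,0],[0,0,0,0],[0,0,0,0],[0,0,0,0],[0,0,0,0],[0,0,0,0],[0,0,0,0]]
  ],
  "claw": -1
}}

```text
time: 11.05
tool_pos: [0.4695, -0.3184, 0.0457]
tool_rot: [48.3, 90.0, 153.1]
ft_force: [-0.8, -0.2, -0.9]
width: 0.0915
```

>>> {"fn": "jog_arm", "kwargs": {
  "moves": [
    [[0,0,1,0],[0,0,3,0],[0,0,6,0],[0,0,10,0],[0,0,14,0],[0,0,14.5,0],[2.5,2,14.5,-0.1],[6,4.5,14.5,-0.23],[10,7,14.5,-0.37],[14,9.5,14.5,-0.5]]
  ]
}}

```text
time: 12.3
tool_pos: [0.6101, -0.2225, 0.1902]
tool_rot: [90.7, 89.9, 166.6]
ft_force: [-0.0, -0.4, 0.1]
width: 0.0918
```

Run:
```python
from h import *
s=read_state(); print(s['tool_pos'],s['joint_pos'])
for n in("side","top"):
  d=get_image(n); meas(d); save(d,n+"3.png")
```

```text
[ 0.61006508 -0.22247196  0.19019274] [13.40055991 29.48815522  5.88777283 92.3879139  -3.39338364 58.36302081
 96.18735402]
red px [396. 308.] area 1328 ctr mm [ 468.6 -319. ] mean [ 466.  -320.8   80.3] size [82. 52.] long axis deg 14.7
blue px [425. 209.] area 506 ctr mm [ 658.9 -173.1] mean [ 655.  -175.1   80.1] size [53. 54.] long axis deg -26.0
green px [326. 215.] area 824 ctr mm [473.5 -78.2] mean [471.8 -80.7  80.4] size [53. 81.] long axis deg -23.5
purple px [453. 276.] area 1114 ctr mm [ 596.5 -323.3] mean [ 594.8 -325.    80.2] size [53. 80.] long axis deg -67.4
purple px [332. 343.] area 1536 ctr mm [ 340.3 -313.1] mean [ 337.9 -315.5   80.4] size [82. 52.] long axis deg 40.2
blue px [387. 136.] area 158 ctr mm [ 644.  -164.9] mean [ 641.5 -168.1   79.8] size [53. 26.] long axis deg 76.8
green px [346. 210.] area 824 ctr mm [474.2 -76. ] mean [473.4 -75.9  80.1] size [51. 80.] long axis deg -22.2
purple px [468. 279.] area 261 ctr mm [ 322.  -334.8] mean [ 324.3 -332.2   80.3] size [31. 60.] long axis deg -19.5
```

View pics/side3.png

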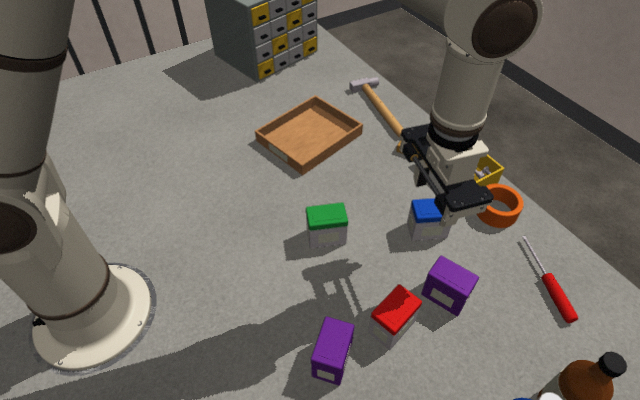

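The red tin is standing where it was, at (396,308) in the side view. Now to the blue tin.

>>> {"fn": "jog_arm", "kwargs": {
  "moves": [
    [[2,1.5,0,-0.07],[4,3,0,-0.14],[5.5,4,0,-0.2],[6.2,4.5,0,-0.2],[6.2,4.5,0,-0.2],[6.2,4.5,0,-0.2],[6.2,4.5,0,-0.2],[6.2,4.5,0,-0.2],[6.2,4.5,0,-0.2],[6.2,4.5,0,-0.2]]
  ]
}}

```text
time: 13.65
tool_pos: [0.6715, -0.1784, 0.1908]
tool_rot: [-57.2, 90.0, 7.5]
ft_force: [-0.5, 1.2, 0.5]
width: 0.0919
```

Run:
```python
from h import *
s,w=wrist(); print(s['tool_pos'],s['ft_force']); meas(w); save(w,"w4.png")
```

```text
[ 0.67151227 -0.17843192  0.19080297] [-0.45735673  1.23415173  0.53546691]
red px [51. 52.] area 7618 ctr mm [ 474.  -317.5] mean [ 477.6 -314.2   80.5] size [79. 53.] long axis deg 14.8
blue px [323. 200.] area 5021 ctr mm [ 675.2 -178.5] mean [ 672.8 -177.2   81.1] size [52. 80.] long axis deg -26.4
purple px [141. 194.] area 5387 ctr mm [ 600.9 -321.1] mean [ 599.9 -318.1   80.8] size [52. 81.] long axis deg -68.1
```

View pics/w4.png

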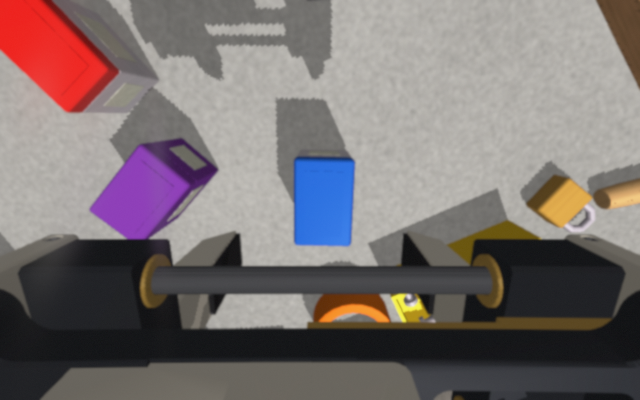

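The blue lid at (323,200) is centred and square between the jaws. Descending.

>>> {"fn": "jog_arm", "kwargs": {
  "moves": [
    [[0.1,0,-3,0],[0.1,0,-6,0],[0.1,0,-9,0],[0.1,0,-11,0],[0.1,0,-12.5,0],[0.1,0,-13.5,0],[0.1,0,-14.3,0],[0.1,0,-14.5,0],[0.1,0,-14.5,0],[0.1,0,-14.5,0]]
  ]
}}

```text
time: 14.95
tool_pos: [0.673, -0.1785, 0.0464]
tool_rot: [-77.6, 89.9, -12.9]
ft_force: [0.4, -0.2, -0.1]
width: 0.0917
```

>>> {"fn": "jog_arm", "kwargs": {
  "moves": [
    [[0,0,0,0],[0,0,0,0],[0,0,0,0],[0,0,0,0],[0,0,0,0],[0,0,0,0],[0,0,0,0],[0,0,0,0],[0,0,0,0],[0,0,0,0]]
  ],
  "claw": 1
}}

```text
time: 16.2
tool_pos: [0.6727, -0.1779, 0.0458]
tool_rot: [4.7, 90.0, 69.4]
ft_force: [0.8, 2.5, 0.9]
width: 0.0517
```

>>> {"fn": "jog_arm", "kwargs": {
  "moves": [
    [[0,0,1,0],[0,0,2,0],[0,0,3,0],[0,0,4,0],[0,0,5,0],[0,0,6,0],[0,0,7,0],[0,0,7,0],[0,0,7,0],[0,0,7,0]]
  ]
}}

```text
time: 17.45
tool_pos: [0.672, -0.1782, 0.115]
tool_rot: [103.0, 89.9, 167.7]
ft_force: [-0.7, 0.5, -6.7]
width: 0.052
```

Run:
```python
from h import *
F=[]
for i in range(6):
    s=read_state(); F.append(s['ft_force']); get_image("side")
print(np.round(F,2),s['tool_pos'],s['width'])
```

```text
[[-0.68  0.47 -6.67]
 [-0.04  1.33 -6.28]
 [ 0.21  0.04 -6.11]
 [-0.3   0.31 -6.22]
 [ 0.16  0.79 -6.14]
 [ 0.63  0.57 -6.12]] [ 0.67240153 -0.17833948  0.11543559] 0.051944978550215994
```

Blue weighs about 6.2 N against red's 3.1 N, so blue is the heavier and goes to the tray at (0.608, 0.226).

>>> {"fn": "jog_arm", "kwargs": {
  "moves": [
    [[0,0,1.5,0],[0,0,3,0],[0,1,4.5,0],[-0.5,4,5.5,0.06],[-1,8,5.5,0.14],[-1.5,12,5.5,0.22],[-2.2,16,5.5,0.3],[-3,20,5.5,0.38],[-3.6,24,5.5,0.46],[-4.2,28,5.5,0.52]]
  ]
}}

```text
time: 19.0
tool_pos: [0.6294, 0.1054, 0.1718]
tool_rot: [-29.9, 89.9, 64.9]
ft_force: [0.0, 0.2, -5.6]
width: 0.0523
```

>>> {"fn": "jog_arm", "kwargs": {
  "moves": [
    [[-0.6,4,0,0.06],[-1.2,8,0,0.12],[-1.9,11,0,0.16],[-2.3,12.4,0,0.16],[-2.3,12.4,0,0.16],[-2.3,12.4,0,0.16],[-2.3,12.4,0,0.16],[-2.3,12.4,0,0.16],[-2.3,12.4,0,0.16],[-2.3,12.4,0,0.16]]
  ]
}}

```text
time: 20.25
tool_pos: [0.6076, 0.2255, 0.1707]
tool_rot: [66.7, 90.0, 170.4]
ft_force: [0.2, -0.2, -6.9]
width: 0.0515
```

Run:
```python
from h import *
s,w=wrist(); print(s['tool_pos'],s['ft_force'],s['width']); save(w,"w5.png")
d=get_image("side"); save(d,"side5.png")
```

```text
[0.60758674 0.22550025 0.17071632] [ 0.21557386 -0.21053777 -6.90899867] 0.05153949409869195
```

View pics/side5.png

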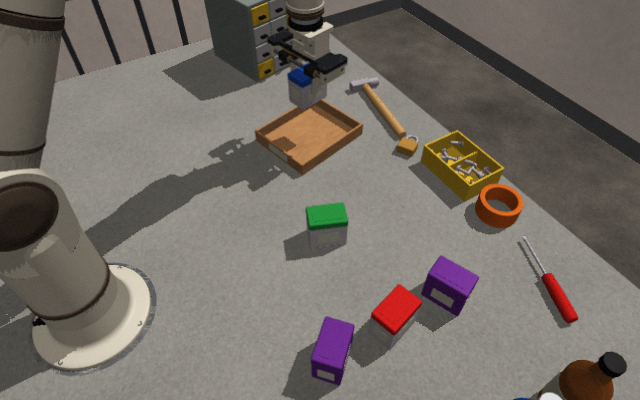

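View pics/w5.png

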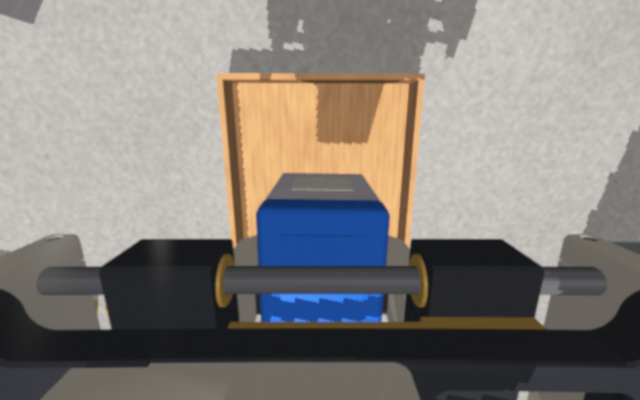

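The tin is square over the tray's middle: tray walls at columns 228 and 415, tin at 320. Lowering.

>>> {"fn": "jog_arm", "kwargs": {
  "moves": [
    [[0,0,-1.5,0],[0,0,-3.5,0],[0,0,-5.5,0],[0,0,-7.5,0],[0,0,-9,0],[0,0,-10,0],[0,0,-10.8,0],[0,0,-11.4,0],[0,0,-11.7,0],[0,0,-11.8,0]]
  ]
}}

```text
time: 21.6
tool_pos: [0.6077, 0.2257, 0.0529]
tool_rot: [-81.0, 90.0, 22.7]
ft_force: [-0.4, 0.2, -6.8]
width: 0.0521
```

>>> {"fn": "jog_arm", "kwargs": {
  "moves": [
    [[0,0,-0.1,0],[0,0,-0.2,0],[0,0,-0.2,0],[0,0,-0.2,0],[0,0,-0.2,0],[0,0,-0.2,0],[0,0,-0.2,0],[0,0,-0.2,0],[0,0,-0.2,0],[0,0,-0.2,0]]
  ]
}}

```text
time: 22.85
tool_pos: [0.6076, 0.2256, 0.0508]
tool_rot: [-61.1, 90.0, 42.6]
ft_force: [-0.9, 0.0, -5.7]
width: 0.0522
```

Just at contact. I'll go 1.5 mm lower, then release.

>>> {"fn": "jog_arm", "kwargs": {
  "moves": [
    [[0,0,-0.1,0],[0,0,-0.15,0],[0,0,-0.15,0],[0,0,-0.15,0],[0,0,-0.15,0],[0,0,-0.15,0],[0,0,-0.15,0],[0,0,-0.15,0],[0,0,-0.15,0],[0,0,-0.15,0]]
  ]
}}

```text
time: 24.1
tool_pos: [0.6076, 0.2257, 0.0507]
tool_rot: [-121.0, 90.0, -17.4]
ft_force: [-5.7, -1.3, 5.0]
width: 0.0521
```

>>> {"fn": "jog_arm", "kwargs": {
  "moves": [
    [[0,0,0,0],[0,0,0,0],[0,0,0,0],[0,0,0,0],[0,0,0,0],[0,0,0,0],[0,0,0,0],[0,0,0,0],[0,0,0,0],[0,0,0,0]]
  ],
  "claw": -1
}}

```text
time: 25.35
tool_pos: [0.6075, 0.2256, 0.0492]
tool_rot: [136.5, 90.0, -119.8]
ft_force: [0.7, -0.4, -0.3]
width: 0.0919
```

>>> {"fn": "jog_arm", "kwargs": {
  "moves": [
    [[0,0,1,0],[0,0,2.5,0],[0,0,5,0],[0,0,8,0],[0,0,11,0],[0,0,14,0],[0,0,16,0],[0,0,17,0],[0,0,17,0],[0,0,17,0]]
  ]
}}

```text
time: 26.6
tool_pos: [0.6068, 0.2253, 0.2179]
tool_rot: [98.1, 89.9, -158.2]
ft_force: [-0.8, -0.5, -1.2]
width: 0.0917
```

Run:
```python
from h import *
s,w=wrist(); print(s['time'],s['tool_pos'],s['ft_force'],s['width']); save(w,"w6.png")
P=cloud(w);hsv=cv2.cvtColor(w["pixels"],cv2.COLOR_RGB2HSV); m=(hsv[...,0]>100)&(hsv[...,0]<122)&(hsv[...,1]>120)&(P[...,2]>.07)
q=P[m]; print("blue lid",np.median(q,0),np.percentile(q[:,2],[5,95]))
d=get_image("side"); meas(d); save(d,"side6.png",(200,50,480,350),2)
```

```text
26.6 [0.60680192 0.22532688 0.21788882] [-0.76085704 -0.5413351  -1.17015882] 0.09171003792094216
blue lid [0.6063995  0.22463803 0.08618943] [0.08458727 0.08753271]
red px [396. 308.] area 1329 ctr mm [ 468.3 -319. ] mean [ 466.3 -320.7   80.3] size [82. 53.] long axis deg 15.1
blue px [308. 114.] area 487 ctr mm [607.5 224.8] mean [603.3 218.4  83.6] size [83. 55.] long axis deg 13.0
green px [326. 215.] area 827 ctr mm [473.2 -77.9] mean [471.8 -80.8  80.3] size [52. 80.] long axis deg -22.3
purple px [453. 276.] area 1115 ctr mm [ 597.  -323.2] mean [ 594.9 -325.    80.2] size [53. 80.] long axis deg -68.9
purple px [332. 344.] area 1515 ctr mm [ 339.9 -313.4] mean [ 338.1 -315.8   80.4] size [81. 52.] long axis deg 40.3
```

View pics/side6.png

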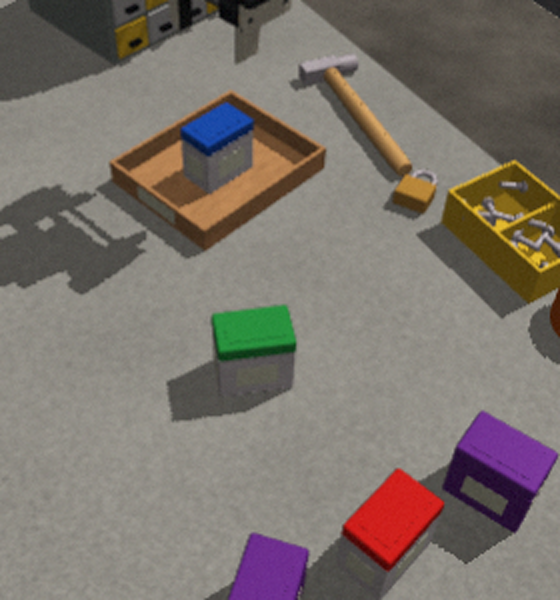

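View pics/w6.png

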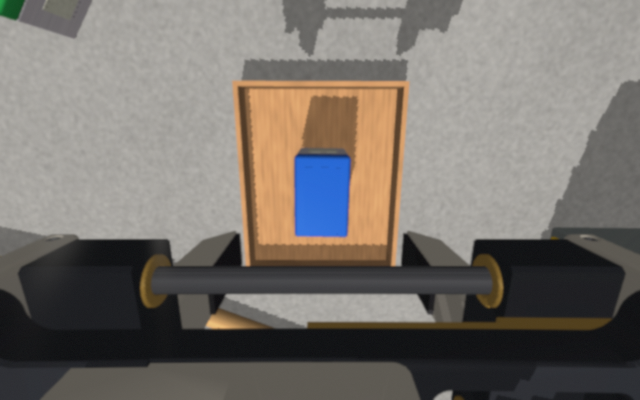

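The blue tin stands upright mid-tray, at (217,145) in the side crop and (322,195) in the wrist view. Its lid is at about 0.085 m. Red and green are where they were, and the gripper is well clear.

```bash
python3 -c "
from rig import *
print(sign_off())"
```

```text
the job is handed in; nothing more can be done
None
```

I lifted the red-lidded tin about 7 cm and felt about 3.1 N. I then set it back down in place and lifted the blue-lidded tin the same way, which felt about 6.2 N. Blue is the heavier, so I put it upright at the middle of the tray floor, released it and raised the gripper about 17 cm.

- **Blue:** the last pictures showed it standing level, within about 2 mm of the tray's centre. Its lid was at 84–86 mm, which matches standing on the 5 mm floor.
- **Red and green:** red is back on the counter within about 1 mm of where it started, and green has not moved measurably.
- **Run:** I handed the job in at about 27 s of the 72 s allowed. No check failed or disagreed. The force readings scattered by up to about 1 N, well below the 3 N difference between the two tins.

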